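# Power up the edge-finishing bench

### The job

Power up the leather edge-finishing bench with light presses of a fingertip on three rocker switches: first the socket strip, so that it goes live with nothing switched on, then the downdraft extraction box, and last the edge burnisher, which must never run without extraction. Press the raised end of each rocker gently until it lies flat, and let go. Do not pick up or shove anything: the strip and the things lying about stay where they are.

Things in the scene. Friction and masses are not known exactly. Their poses are not given: they have to be found in the camera images.
- strip: the white socket strip, loose on the table nearest the robot, 58 x 250 mm and 40 mm tall, about 0.85 kg; three round sockets, two with black plugs that stand 30 mm above its top, and at the other end its rocker switch, 88 mm from the middle. Origin under its centre, y along its length towards the switch, z up
- strip_rocker_press (a point): the point to press: on the raised half of the socket strip's black rocker, on its centre line, 16 mm from the crease and 4 mm in from the raised end; moves with the rocker. Off: 51 mm above the table (the raised end 1.4 mm higher), its own +x axis level, from the crease to the raised end (along the strip, towards its nearer end). Fully on: 46 mm above the table, that half level, 3 mm above its grey frame
- strip_rocker (a joint): rocker angle of the socket strip: 0 off, 0.349 rad fully on (0.26 or more counts as on). Black, 40 x 22 mm, two 20 x 22 mm halves meeting in a crease at 160 degrees, in a 51 x 27 mm grey frame. Turns under about 4 N at the point to press, no spring, stays where it is left; pushed beyond flat it gives about 2 mm at 20 N; over 30 N is too rough
- downdraft: the downdraft extraction box, fixed: grey sheet metal, 280 (x) x 260 (y) x 85 mm tall, with a perforated aluminium deck, low shields round the deck's back and sides (168 mm above the table) and a plain front lip 82 mm deep with its rocker switch, 100 mm in front of the middle, 50 mm towards -y. Origin under its centre; its front faces -x
- downdraft_rocker_press (a point): the point to press: on the raised half of the extraction box's black rocker, on its centre line, 16 mm from the crease and 4 mm in from the raised end; moves with the rocker. Off: 96 mm above the table (the raised end 1.4 mm higher), its own +x axis level, from the crease to the raised end (away from the robot). Fully on: 91 mm above the table, that half level, 3 mm above its grey frame
- downdraft_rocker (a joint): rocker angle of the extraction box: 0 off, 0.349 rad fully on (0.26 or more counts as on). Black, 40 x 22 mm, two 20 x 22 mm halves meeting in a crease at 160 degrees, in a 51 x 27 mm grey frame. Turns under about 4 N at the point to press, no spring, stays where it is left; pushed beyond flat it gives about 2 mm at 20 N; over 30 N is too rough
- burnisher: the edge burnisher, fixed: a dark plinth 280 (x) x 220 (y) x 60 mm tall; across its rear half a finned motor, 209 mm tall, its front 10 mm behind the middle, with a grooved wooden head on the +y end and a sanding drum on the -y end. On the plinth's front: rocker switch 100 mm before the middle, 45 mm to +y; speed knob 44 mm tall, 95 mm to the switch's -y side. Origin under the centre; front faces -x
- burnisher_rocker_press (a point): the point to press: on the raised half of the burnisher's black rocker, on its centre line, 16 mm from the crease and 4 mm in from the raised end; moves with the rocker. Off: 71 mm above the table (the raised end 1.4 mm higher), its own +x axis level, from the crease to the raised end (towards the robot). Fully on: 66 mm above the table, that half level, 3 mm above its grey frame
- burnisher_rocker (a joint): rocker angle of the burnisher: 0 off, 0.349 rad fully on (0.26 or more counts as on). Black, 40 x 22 mm, two 20 x 22 mm halves meeting in a crease at 160 degrees, in a 51 x 27 mm grey frame. Turns under about 4 N at the point to press, no spring, stays where it is left; pushed beyond flat it gives about 2 mm at 20 N; over 30 N is too rough
- clip_a: a black binder clip, 32 x 20 mm and 16 mm tall, lying on the table a hand's breadth in front of the socket strip; origin on the table under its middle
- clip_b: a second black binder clip like the first, also in front of the socket strip; origin on the table under its middle
- punch: a revolving hole-punch plier, steel jaws and red handles, 210 x 90 mm and 33 mm tall, lying left of the socket strip; origin on the table under it
- bowl: a dark wooden bowl, 104 mm across and 36 mm tall, standing empty at the right; origin under its centre
- maul: a white poly maul standing on its 66 mm head, handle up, 198 mm tall, at the far left; origin under its centre
- awls: a wooden block 55 x 105 x 28 mm with two red-brown awls upright in it, 132 mm tall in all, at the far right; origin under its centre
- paddle: a wooden sanding paddle, 202 x 30 x 12 mm, lying on the perforated deck of the extraction box; origin under its middle
- tin: a round aluminium wax tin, 56 mm across and 24 mm tall, standing on the front lip of the extraction box, about 120 mm left of its switch; origin under its centre

How it is judged:
By the outcome, as a careful person would: the job done as asked, in the order asked, and still so for the second after the job is handed in, with the robot touching nothing.
It also fails if it takes over 56 s, if anything falls off the work surface, if the arm or the gripper's body presses on something with over 40 N, if the wrist force passes 120 N, or if a joint passes its speed limit or range.

### The arm

A 6-joint arm with a two-finger parallel gripper is mounted at the origin on the work surface. World frame = base frame: x ahead of the robot, y to its left, z up, the work surface at z = 0. Lengths are in m, angles in rad, forces in N, time in s.
With the tool pointing down it reaches from about 0.3 to 0.875 m from the base axis. Payload 6.4 kg.
Tool frame: the origin (TCP) lies at the very end of the fingers, on their centre line; the grasp point (between the pads) lies 19 mm behind it (ctrl.hold_point_z is the distance from the TCP to the grasp point, in m); y points along the fingers, x is the direction in which the jaws open and shut, and the axes are right-handed (so a half turn about y gives the same grasp; the last joint's range is limited). The gripper opens to 85 mm and grips with 20 to 120 N. Pads are 22 mm wide; open, the fingers measure 114 mm over their backs; the gripper's body (76 mm by 85 mm) begins 54 mm behind the grasp point. The pads swing forward as they close: fully open they stand 13 mm farther back than shut.
Start: joints at [0.911, 0.181, 1.607, -0, 1.354, -0.206], TCP at [0.252, 0.517, 0.231] pointing down, gripper open.
Joint ranges: [-2.99, 2.99], [-0.89, 2.07], [0.3, 2.58], [-1.14, 4.28], [0, 2.63], [-3.12, 3.12]. Speed limits (rad/s): [2.57, 2.57, 3.01, 3.14, 3.14, 3.14].

### API

Orientations are given as a unit quaternion [w, x, y, z].
In Python, from bench import ctrl, imaging gives the robot as it stands.
- The arm moves only by the shell command python3 -m jog 'ROWS'. ROWS is JSON, a list of rows, each a list of 3 entries, a list of its own where there are three numbers: the shift along the tool's x, y, z in cm, then the turn, a rotation vector about the tool's x, y, z in rad, then the finger opening in cm, from 0 to 8.54. A call has 1 to 12 rows; each row shifts and turns the pose as measured when the row begins, along the tool's axes as they then stand; what a row does not reach is not made up. A row lasts 1/12 s, in which the tool goes at most 41.7 mm and 7.16 degrees, less where a joint would pass 70% of its speed; a pose out of reach is approached as far as the arm can. A call is refused whole if a number of a shift passes 4.17 or a number of a turn 0.125, either way. A call with a gripper value outside its range is refused whole. The fingers move at their own pace and stop on an object; the grip force is fixed at half the most. Time passes only in rows, so rows that do not move let the fingers close. It gives the time, the measured TCP pose, the force and the opening at its end, in the units of the state.
- ctrl.get_obs(): the state, without advancing time (a new reading comes with each control period).
- imaging.camera(name): name is "scene" or "top" or "wrist"; returns a dict with "frame" (400x640x3 uint8, red, green, blue), "depth" (400x640 float32, m along the optical axis (not along the pixel's ray), 0 where there is no reading), "K" (3x3 intrinsics, pixels), "k1" (the pictures are not rectified: a ray, as slopes to the right and down, at radius r is drawn at 1 + k1 r^2 times it, then the intrinsics apply), "R" (3x3) and "t" (3): a world point X has camera coordinates R X + t. Camera axes: x right, y down, z forward; pixel columns grow to the right and rows downward; lengths in m; the calibration is good to about 2 mm. A picture is of the moment at which its call begins.
- ctrl.hand_in(): hands the job in, once; it reports no verdict.
The state is a dict: "time_s": time; "q": joint angles; "dq": joint speeds; "joint_efforts": joint torques, N m; "eef_pos": TCP position; "eef_rot": TCP orientation; "wrist_force": force on the tool from outside, world axes, zero at the start; "torque": the same for the moment, N m; "opening": opening from 0.0 (shut) to 1.0 (fully open).
Only numpy, scipy, OpenCV 4.12 (cv2) and the standard library are available. Lean on these libraries where they do the work, as an engineer would, in place of code of your own. Each camera call takes 0.05 s, during which the arm holds its last target. There are 200 camera calls.

## Working session

There is one attempt and no reset: what is moved stays moved. The work goes in short steps, Python scripts to look and compute and a shell command to move; the robot and the scene stay as the last step left them, time stands still between calls to the robot, and variables do not carry over. Pictures are saved under pics/ and viewed, about 8 in all and at most 12, crops included, and the job is handed in when it is done.

```bash
mkdir -p pics; ls
cat > h.py <<'E'
import numpy as np, cv2
from bench import ctrl, imaging
def ray(c,u,v):
    K=c["K"];d=np.array([(u-K[0,2])/K[0,0],(v-K[1,2])/K[1,1]]);s=d.copy()
    for _ in range(20): s=d/(1+c["k1"]*(s@s))
    R=np.array(c["R"]);t=np.array(c["t"])
    return -R.T@t, R.T@np.array([s[0],s[1],1.])
def onplane(c,u,v,z):
    o,r=ray(c,u,v); return o+r*(z-o[2])/r[2]
def bydepth(c,u,v):
    o,r=ray(c,u,v); return o+r*c["depth"][int(round(v)),int(round(u))]
E
python3 - <<'E'
from h import *
import pickle
for n in("scene","top"):
    c=imaging.camera(n);pickle.dump(c,open(n+".pkl","wb"))
    cv2.imwrite(f"pics/{n}0.png",c["frame"][:,:,::-1]);print(n,c["K"].tolist(),c["k1"],-np.array(c["R"]).T@c["t"])
o=ctrl.get_obs();print(o)
E
```

```text
pics
scene [[380.4009252060552, 0.0, 322.10546640734054], [0.0, 380.4009252060552, 197.08015110729468], [0.0, 0.0, 1.0]] -0.01650743102218793 [1.16454017 0.05562361 1.01350495]
top [[506.84744877419064, 0.0, 319.6864107995208], [0.0, 506.84744877419064, 202.21210722118667], [0.0, 0.0, 1.0]] -0.11761243297865012 [0.44738321 0.01929795 1.99085531]
{'time_s': 0.1, 'q': array([ 9.10696737e-01,  1.81506866e-01,  1.60790230e+00,  1.29107431e-05,
        1.35381366e+00, -2.06286591e-01]), 'dq': array([-0.00041724, -0.00068451, -0.00476316,  0.00108432, -0.00023029,
       -0.00201983]), 'joint_efforts': array([ 6.88600139e-04, -4.45874834e+01, -3.52237952e+01, -1.77904612e-04,
        4.15454357e-03, -5.52793063e-05]), 'eef_pos': array([0.25173792, 0.51640894, 0.23045445]), 'eef_rot': array([-0.59947137,  0.59986066,  0.37415782, -0.37524284]), 'wrist_force': array([-0.084932  , -0.71519549, -0.51010857]), 'torque': array([ 0.00661218, -0.00652009,  0.01611765]), 'opening': 1.0022983838585835}
```

View pics/top0.png

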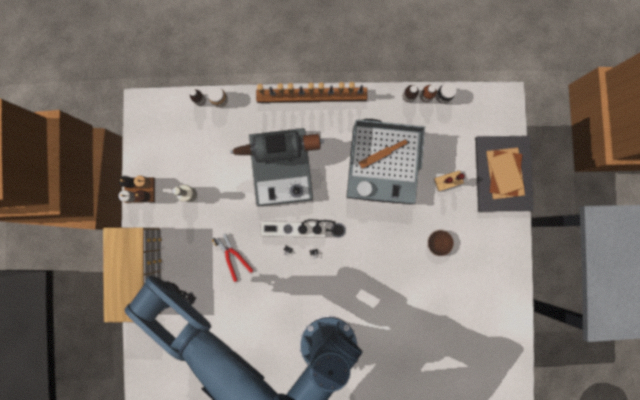

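View pics/scene0.png

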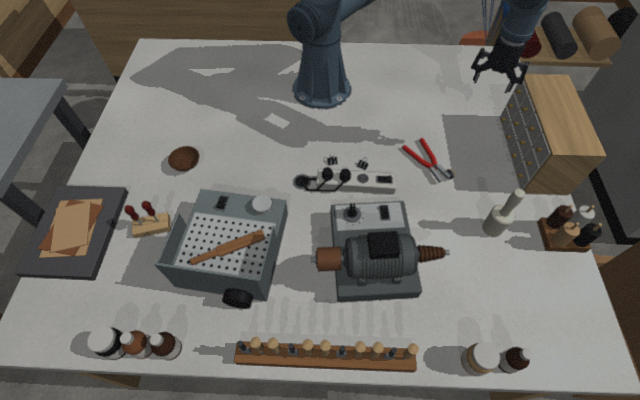

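The top view shows the strip rocker near (271,229), the burnisher's near (268,184) and the downdraft's near (396,190). In the scene view they are near (384,180), (384,212) and (222,203). I'll measure them more exactly.

```bash
cat > m.py <<'E'
from h import *
import pickle
P={"top":{"strip":(271,229),"down":(396,190),"burn":(268,184)},"scene":{"strip":(384,180),"down":(222,203),"burn":(384,212)}}
Z={"strip":.045,"down":.09,"burn":.065}
rows=[]
for n in P:
    c=pickle.load(open(n+".pkl","rb"));g=cv2.cvtColor(c["frame"],cv2.COLOR_RGB2GRAY);t=[]
    for k,(u,v) in P[n].items():
        w=20;p=g[v-w:v+w,u-w:u+w];t.append(cv2.resize(c["frame"][v-w:v+w,u-w:u+w,::-1],(260,260),interpolation=cv2.INTER_CUBIC))
        m=(g<60).astype(np.uint8);N,L,S,C=cv2.connectedComponentsWithStats(m)
        ids=[i for i in range(1,N) if abs(C[i][0]-u)<8 and abs(C[i][1]-v)<8 and 15<S[i][4]<400]
        for i in ids:
            ys,xs=np.where(L==i);q=np.array([onplane(c,x,y,Z[k])[:2] for x,y in zip(xs,ys)],np.float32)
            r=cv2.minAreaRect(q);print(n,k,C[i].round(1),S[i],"xy",q.mean(0).round(4),"rect",np.round(r[0],4),np.round(r[1],4),round(r[2],1),"depthz",bydepth(c,*C[i]).round(4))
    rows.append(np.hstack(t))
    if n=="top":
        # strip white body
        for k,(lo,z) in {"strip":(None,.04)}.items():pass
cv2.imwrite("pics/crop0.png",np.vstack(rows))
E
python3 m.py
```

```text
top strip [270. 228.] [266 227   9   3  27] xy [0.4606 0.2132] rect [0.4606 0.2132] [0.0308 0.0077] 89.1 depthz [0.4606 0.2134 0.0426]
top down [395.4 190.6] [393 186   6  10  50] xy [ 0.593  -0.2655] rect [ 0.5933 -0.2659] [0.0189 0.0342] 88.5 depthz [ 0.5929 -0.2652  0.0922]
scene strip [384.4 179. ] [378 176  14   7  85] xy [0.4613 0.2187] rect [0.4612 0.219 ] [0.0231 0.0417] 2.2 depthz [0.4618 0.2185 0.0457]
scene down [221.4 202.2] [216 196  12  13 105] xy [ 0.5937 -0.2607] rect [ 0.5932 -0.2611] [0.0247 0.0416] 84.1 depthz [ 0.591  -0.2623  0.0855]
scene burn [384. 212.] [380 206   9  13 101] xy [0.5937 0.2085] rect [0.5936 0.2085] [0.0405 0.0226] 2.2 depthz [0.5933 0.2087 0.0641]
```

View pics/crop0.png

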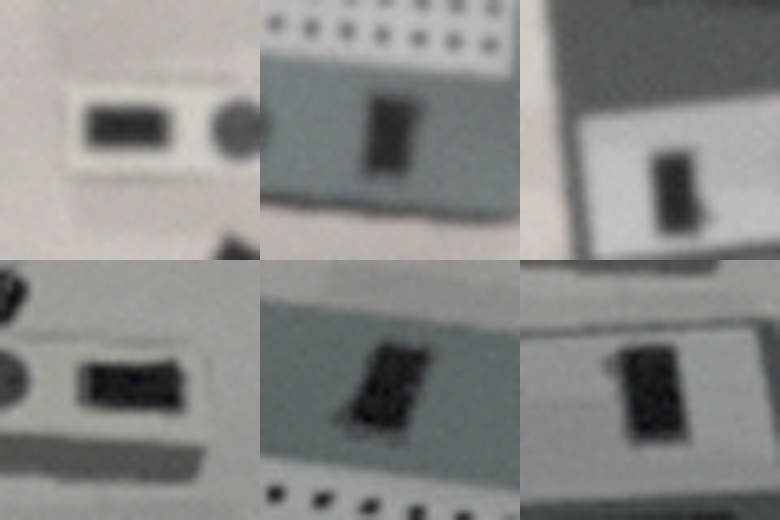

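```bash
cat >> h.py <<'E'
from scipy.spatial.transform import Rotation as Ro
def rot(): 
    o=ctrl.get_obs();q=o["eef_rot"];return o["eef_pos"],Ro.from_quat([q[1],q[2],q[3],q[0]]).as_matrix()
def plan(target,zyaw=None):
    """target TCP; zyaw: desired world direction of tool z (mod pi)"""
    p,R=rot();o=ctrl.get_obs();print("t",round(o["time_s"],2),"tcp",p.round(4),"F",o["wrist_force"].round(2),"open",round(o["opening"],2))
    print("tool axes x,y,z:",R.T.round(3).tolist())
    print("shift cm",(R.T@(np.array(target)-p)*100).round(2))
    if zyaw is not None:
        for a in (zyaw,zyaw+np.pi):
            z=np.array([np.cos(a),np.sin(a),0]);y=np.array([0,0,-1.]);x=np.cross(y,z)
            print("rotvec",Ro.from_matrix(R.T@np.column_stack([x,y,z])).as_rotvec().round(3))
E
python3 -c "
from h import *
plan([.461,.233,.20],np.pi/2)
print(ctrl.get_obs()['q'].round(2))
c=imaging.camera('wrist');p,R=rot();o=-np.array(c['R']).T@c['t'];print('cam in tool',R.T@(o-p),(np.array(c['R'])@R).round(2))"
```

```text
t 0.1 tcp [0.2517 0.5164 0.2305] F [-0.08 -0.72 -0.51] open 1.0
tool axes x,y,z: [[0.438, 0.899, -0.002], [-0.001, -0.001, -1.0], [-0.899, 0.438, 0.0]]
shift cm [-16.29   3.06 -31.23]
rotvec [ 1.000e-03  1.117e+00 -2.000e-03]
rotvec [-2.000e-03 -2.025e+00 -1.000e-03]
[ 0.91  0.18  1.61  0.    1.35 -0.21]
cam in tool [ 0.0006093  -0.14382666  0.08337533] [[ 1.   -0.    0.  ]
 [ 0.   -0.32 -0.95]
 [ 0.    0.95 -0.32]]
```

```bash
python3 -m jog '[[[-1.36,0,-2.6],[0,0,0],0],[[-1.36,0,-2.6],[0,0,0],0],[[-1.36,0,-2.6],[0,0,0],0],[[-1.36,0,-2.6],[0,0,0],0],[[-1.36,0,-2.6],[0,0,0],0],[[-1.36,0,-2.6],[0,0,0],0],[[-1.36,0,-2.6],[0,0,0],0],[[-1.36,0,-2.6],[0,0,0],0],[[-1.36,0,-2.6],[0,0,0],0],[[-1.36,0,-2.6],[0,0,0],0],[[-1.36,0,-2.6],[0,0,0],0],[[-1.36,0,-2.6],[0,0,0],0]]' && python3 -m jog '[[[0,0,0],[0,0.11,0],0],[[0,0,0],[0,0.11,0],0],[[0,0,0],[0,0.11,0],0],[[0,0,0],[0,0.11,0],0],[[0,0,0],[0,0.11,0],0],[[0,0,0],[0,0.11,0],0],[[0,0,0],[0,0.11,0],0],[[0,0,0],[0,0.11,0],0],[[0,0,0],[0,0.11,0],0],[[0,0,0],[0,0.11,0],0]]'
python3 -c "
from h import *
plan([.461,.233,.20],np.pi/2)
c=imaging.camera('wrist');cv2.imwrite('pics/w1.png',c['frame'][:,:,::-1]);import pickle;pickle.dump(c,open('w1.pkl','wb'))"
```

```text
time_s: 1.15
eef_pos: [0.4638, 0.2245, 0.2267]
eef_rot: [0.598, -0.597, -0.376, 0.38]
wrist_force: [1.0, -0.5, 0.4]
opening: 0.0
time_s: 1.98
eef_pos: [0.4665, 0.2164, 0.2235]
eef_rot: [-0.705, 0.709, -0.015, 0.007]
wrist_force: [-0.5, 0.2, 0.5]
opening: -0.002
t 1.98 tcp [0.4665 0.2164 0.2235] F [-0.55  0.25  0.47] open -0.0
tool axes x,y,z: [[0.999, -0.031, -0.011], [-0.011, -0.005, -1.0], [0.031, 0.999, -0.006]]
shift cm [-0.57  2.35  1.66]
rotvec [ 0.005 -0.031 -0.011]
rotvec [0.018 3.11  0.008]
```

View pics/w1.png

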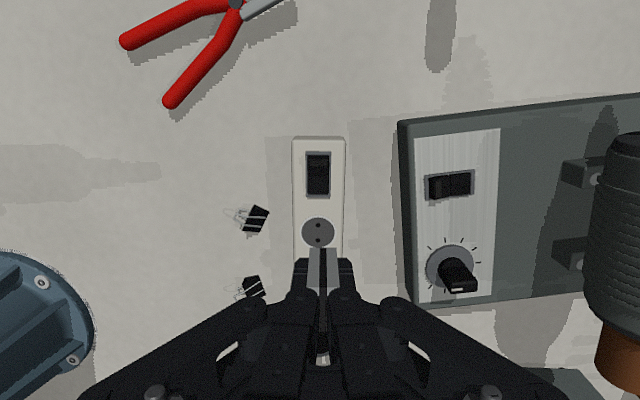

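The wrist view shows the strip rocker at (318,175) and the burnisher rocker at (449,185). The strip runs nearly straight up the image, which is +y. Next I'll measure both rockers in this view.

```bash
cat > wm.py <<'E'
from h import *
import pickle
def meas(c,box,zc,d,name):
    """box u0,v0,u1,v1; zc crease height; d approx world dir crease->raised"""
    u0,v0,u1,v1=box;g=cv2.cvtColor(c["frame"],cv2.COLOR_RGB2GRAY)[v0:v1,u0:u1]
    th,_=cv2.threshold(cv2.GaussianBlur(g,(3,3),0),0,255,cv2.THRESH_OTSU+cv2.THRESH_BINARY_INV);th=min(th,55)
    N,L,S,C=cv2.connectedComponentsWithStats((g<th).astype(np.uint8));i=1+np.argmax(S[1:,4])
    ys,xs=np.where(L==i);(ctr,wh,a)=cv2.minAreaRect(np.column_stack([xs+u0,ys+v0]).astype(np.float32))
    b=cv2.boxPoints((ctr,wh,a));d=np.array(d,float)
    P=[onplane(c,*p,zc) for p in b];s=[p[:2]@d for p in P];o=np.argsort(s)
    low=np.mean([onplane(c,*b[k],zc)[:2] for k in o[:2]],0);hi=np.mean([onplane(c,*b[k],zc+.0065)[:2] for k in o[2:]],0)
    e=(hi-low);n=np.linalg.norm(e);e/=n
    wid=np.linalg.norm(P[o[0]]-P[o[1]])
    print(name,"th",th,"px",np.round(ctr,1),"len",round(n,4),"wid",round(wid,4),"dir",e.round(3),"press(low-end based)",(low+e*.036).round(4),"(hi-end)",(hi-e*.004).round(4),"depth z",bydepth(c,*ctr)[2].round(4))
E
python3 - <<'E'
from wm import *
c=pickle.load(open('w1.pkl','rb'))
meas(c,(296,146,340,204),.0455,(0,1),"strip")
meas(c,(415,160,485,210),.0655,(-1,0),"burn")
E
```

```text
strip th 55 px [318.  174.5] len 0.0438 wid 0.0238 dir [0.039 0.999] press(low-end based) [0.46   0.2332] (hi-end) [0.4602 0.2369] depth z 0.0483
burn th 55 px [449.5 185.7] len 0.0458 wid 0.0249 dir [-0.999 -0.051] press(low-end based) [0.5779 0.2091] (hi-end) [0.5722 0.2088] depth z 0.0672
```

```bash
python3 -m jog '[[[-0.3,0,0.85],[0.005,0,-0.011],0],[[-0.3,0,0.85],[0,0,0],0],[[0,2,0],[0,0,0],0],[[0,2,0],[0,0,0],0],[[0,2,0],[0,0,0],0],[[0,2,0],[0,0,0],0],[[0,2,0],[0,0,0],0],[[0,2,0],[0,0,0],0],[[0,2,0],[0,0,0],0],[[0,0,0],[0,0,0],0]]'
python3 -c "
from h import *
plan([.4603,.2345,.0535],np.radians(87.8))"
```

```text
time_s: 2.87
eef_pos: [0.4611, 0.2375, 0.0792]
eef_rot: [0.707, -0.707, 0.003, -0.005]
wrist_force: [0.0, -0.3, -0.5]
opening: 0.004
t 2.87 tcp [0.4611 0.2375 0.0792] F [ 0.02 -0.33 -0.48] open 0.0
tool axes x,y,z: [[1.0, -0.012, 0.003], [0.003, 0.0, -1.0], [0.012, 1.0, 0.0]]
shift cm [-0.08  2.57 -0.3 ]
rotvec [-0.     0.027  0.003]
rotvec [ 0.004 -3.115  0.   ]
```

```bash
python3 -m jog '[[[-0.08,0.5,-0.3],[0,0.027,0],0],[[0,0.9,0],[0,0,0],0],[[0,0.9,0],[0,0,0],0],[[0,0,0],[0,0,0],0]]'
python3 -c "
from h import *
plan([.4603,.2345,.046])
c=imaging.camera('wrist');cv2.imwrite('pics/w2.png',cv2.resize(c['frame'][80:320,180:460,::-1],None,fx=2,fy=2))"
```

```text
time_s: 3.2
eef_pos: [0.4611, 0.2351, 0.0563]
eef_rot: [0.707, -0.707, 0.012, -0.015]
wrist_force: [-0.2, -0.1, 0.4]
opening: -0.001
t 3.2 tcp [0.4611 0.2351 0.0563] F [-0.23 -0.1   0.42] open -0.0
tool axes x,y,z: [[0.999, -0.037, 0.004], [0.004, 0.0, -1.0], [0.037, 0.999, 0.001]]
shift cm [-0.08  1.03 -0.07]
```

View pics/w2.png

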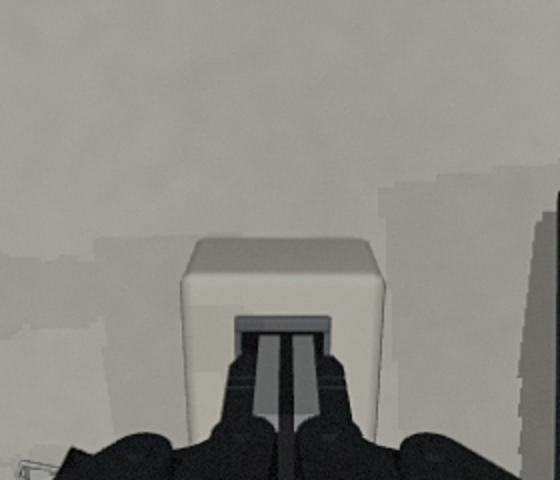

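The fingertips sit centred over the raised half, about (285,340) in this crop, with the grey frame's far end visible beyond them. Now I'll press slowly.

```bash
python3 -m jog '[[[0,0.25,0],[0,0,0],0],[[0,0.2,0],[0,0,0],0],[[0,0.15,0],[0,0,0],0],[[0,0.15,0],[0,0,0],0],[[0,0.1,0],[0,0,0],0],[[0,0.1,0],[0,0,0],0]]'; python3 -m jog '[[[0,0.03,0],[0,0,0],0]]'
```

```text
time_s: 3.75
eef_pos: [0.4638, 0.2363, 0.0501]
eef_rot: [0.708, -0.706, 0.01, -0.016]
wrist_force: [-2.9, 0.6, 3.1]
opening: -0.005
time_s: 3.83
eef_pos: [0.4638, 0.2364, 0.0499]
eef_rot: [0.708, -0.706, 0.01, -0.016]
wrist_force: [-1.0, -0.8, 4.0]
opening: 0.001
```

```bash
python3 -m jog '[[[-0.15,0.15,-0.1],[0,0,0],0],[[-0.1,0.15,-0.1],[0,0,0],0],[[-0.1,0.15,0],[0,0,0],0]]'; python3 -m jog '[[[0,0.15,0],[0,0,0],0],[[0,0.15,0],[0,0,0],0]]'
```

```text
time_s: 4.08
eef_pos: [0.4631, 0.2357, 0.047]
eef_rot: [0.709, -0.705, 0.007, -0.019]
wrist_force: [1.6, -0.5, 3.8]
opening: 0.001
time_s: 4.25
eef_pos: [0.4634, 0.2358, 0.0446]
eef_rot: [0.709, -0.705, 0.007, -0.019]
wrist_force: [-2.9, -0.2, 14.5]
opening: 0.002
```

```bash
python3 -m jog '[[[0,-0.5,0],[0,0,0],0],[[0,-1.5,0],[0,0,0],0],[[0,-3,0],[0,0,0],0],[[0,-4,0],[0,0,0],0],[[0,-4,0],[0,0,0],0],[[0,-4,0],[0,0,0],0],[[0,-2,0],[0,0,0],0],[[0,0,0],[0,0,0],0]]'
python3 -c "
from h import *
plan([.609,-.263,.25],np.radians(-7))
c=imaging.camera('wrist');cv2.imwrite('pics/w3.png',cv2.resize(c['frame'][100:300,220:480,::-1],None,fx=2.5,fy=2.5))"
```

```text
time_s: 4.92
eef_pos: [0.4544, 0.2312, 0.2353]
eef_rot: [-0.706, 0.708, -0.014, 0.013]
wrist_force: [-0.1, 0.1, -0.1]
opening: -0.003
t 4.92 tcp [0.4544 0.2312 0.2353] F [-0.05  0.11 -0.06] open -0.0
tool axes x,y,z: [[0.999, -0.037, -0.001], [-0.001, -0.003, -1.0], [0.037, 0.999, -0.003]]
shift cm [ 17.28  -1.33 -48.81]
rotvec [0.003 1.656 0.002]
rotvec [ 0.002 -1.486 -0.003]
```

View pics/w3.png

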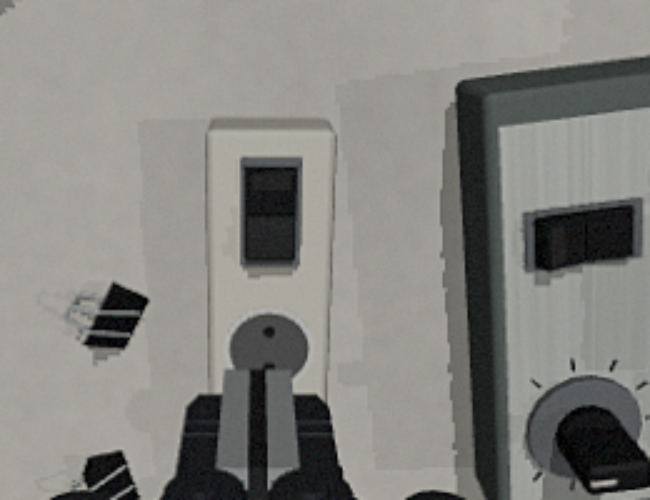

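The strip's outer half, about (270,185) in this crop, is now flat and its inner half stands up, so the strip is on and hasn't moved. Next I'll go to the downdraft.

```bash
python3 -m jog '[[[1.4,-0.1,-3.9],[0,0,0],0],[[1.4,-0.1,-3.9],[0,0,0],0],[[1.4,-0.1,-3.9],[0,0,0],0],[[1.4,-0.1,-3.9],[0,0,0],0],[[1.4,-0.1,-3.9],[0,0,0],0],[[1.4,-0.1,-3.9],[0,0,0],0],[[1.4,-0.1,-3.9],[0,0,0],0],[[1.4,-0.1,-3.9],[0,0,0],0],[[1.4,-0.1,-3.9],[0,0,0],0],[[1.4,-0.1,-3.9],[0,0,0],0],[[1.4,-0.1,-3.9],[0,0,0],0],[[1.4,-0.1,-3.9],[0,0,0],0]]' && python3 -m jog '[[[0,0,0],[0,-0.124,0],0],[[0,0,0],[0,-0.124,0],0],[[0,0,0],[0,-0.124,0],0],[[0,0,0],[0,-0.124,0],0],[[0,0,0],[0,-0.124,0],0],[[0,0,0],[0,-0.124,0],0],[[0,0,0],[0,-0.124,0],0],[[0,0,0],[0,-0.124,0],0],[[0,0,0],[0,-0.124,0],0],[[0,0,0],[0,-0.124,0],0],[[0,0,0],[0,-0.124,0],0],[[0,0,0],[0,-0.124,0],0]]'
python3 -c "
from h import *
plan([.609,-.263,.13],np.radians(-7))
c=imaging.camera('wrist');cv2.imwrite('pics/w4.png',c['frame'][:,:,::-1]);import pickle;pickle.dump(c,open('w4.pkl','wb'))"
```

```text
time_s: 5.97
eef_pos: [0.593, -0.2436, 0.2118]
eef_rot: [0.71, -0.704, 0.024, 0.008]
wrist_force: [1.4, 0.1, 0.2]
opening: 0.0
time_s: 6.97
eef_pos: [0.5742, -0.2489, 0.1666]
eef_rot: [0.556, -0.489, -0.458, 0.491]
wrist_force: [0.4, 0.5, -0.4]
opening: -0.001
t 6.97 tcp [ 0.5742 -0.2489  0.1666] F [ 0.35  0.55 -0.4 ] open -0.0
tool axes x,y,z: [[0.098, 0.995, 0.028], [-0.099, 0.038, -0.994], [-0.99, 0.095, 0.102]]
shift cm [-1.17  3.24 -3.95]
rotvec [ 0.042 -3.112  0.16 ]
rotvec [-0.103  0.025  0.027]
```

View pics/w4.png

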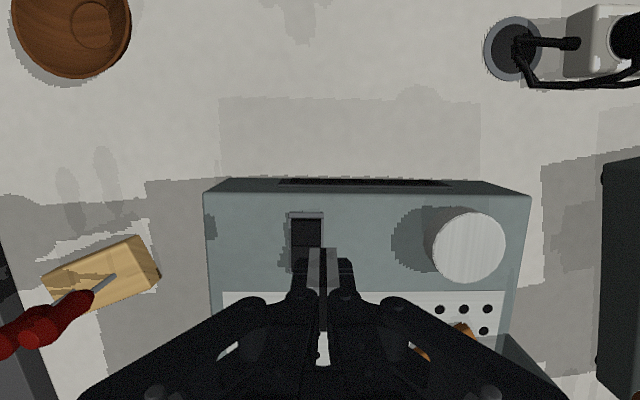

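The downdraft rocker is at about (307,230), partly behind the fingers, and the tool has tilted by 6°. I'll straighten the tool and shift it for a clear look.

```bash
python3 -m jog '[[[0,-2.5,0],[-0.052,0.012,0.014],0],[[0,-2.5,0],[-0.052,0.012,0.014],0],[[-0.6,0,-3.5],[0,0,0],0],[[-0.6,0,-3.5],[0,0,0],0],[[0,0,0],[0,0,0],0]]'
python3 - <<'E'
from wm import *
plan([.609,-.263,.13],np.radians(-7))
c=imaging.camera('wrist');cv2.imwrite('pics/w5.png',c['frame'][:,:,::-1]);pickle.dump(c,open('w5.pkl','wb'))
o=c; R=np.array(c["R"]);p=R@np.array([.593,-.262,.09])+c["t"];u=c["K"]@(p/p[2]);print(u)
u,v=int(u[0]),int(u[1]);meas(c,(u-35,v-45,u+35,v+45),.0905,(1,-.1),"down")
E
```

```text
time_s: 7.43
eef_pos: [0.636, -0.2649, 0.1997]
eef_rot: [0.54, -0.523, -0.464, 0.469]
wrist_force: [-0.1, -0.3, -0.3]
opening: 0.001
t 7.43 tcp [ 0.636  -0.2649  0.1997] F [-0.08 -0.25 -0.28] open 0.0
tool axes x,y,z: [[0.129, 0.992, 0.012], [-0.021, 0.014, -1.0], [-0.991, 0.129, 0.022]]
shift cm [-0.24  7.02  2.55]
rotvec [-0.018  3.134 -0.035]
rotvec [-0.022 -0.007  0.012]
[316.38050048 149.16986663   1.        ]
down th 55 px [317.7 147.9] len 0.0411 wid 0.022 dir [ 0.994 -0.109] press(low-end based) [ 0.6071 -0.2624] (hi-end) [ 0.6083 -0.2625] depth z 0.0918
```

View pics/w5.png

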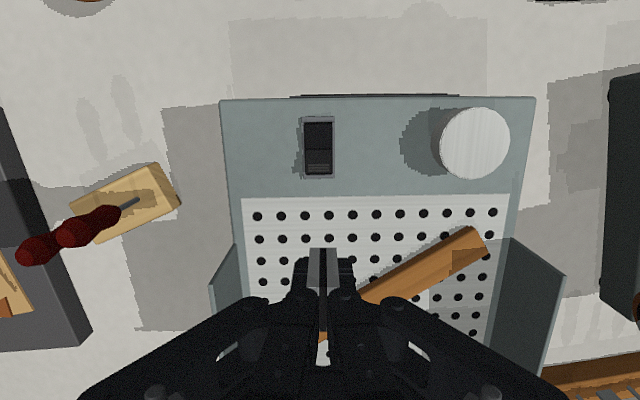

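The rocker measures 41 x 22 mm at (318,148), which matches the given size. The press point is (0.608, -0.2625).

```bash
python3 -m jog '[[[-0.1,0,1.4],[-0.022,0,0.012],0],[[-0.05,0,1.3],[0,0,0],0],[[0,2,0],[0,0,0],0],[[0,2,0],[0,0,0],0],[[0,2,0],[0,0,0],0],[[0,2,0],[0,0,0],0],[[0,0,0],[0,0,0],0]]'
python3 -c "
from h import *
plan([.608,-.2625,.0995],np.radians(-6.5))"
```

```text
time_s: 8.07
eef_pos: [0.5963, -0.2579, 0.1049]
eef_rot: [0.541, -0.528, -0.46, 0.466]
wrist_force: [-0.2, 0.5, -1.5]
opening: -0.001
t 8.07 tcp [ 0.5963 -0.2579  0.1049] F [-0.24  0.48 -1.48] open -0.0
tool axes x,y,z: [[0.144, 0.99, 0.006], [-0.019, 0.008, -1.0], [-0.989, 0.144, 0.02]]
shift cm [-0.29  0.51 -1.24]
rotvec [-0.009  3.111 -0.03 ]
rotvec [-0.02  -0.031  0.006]
```

```bash
python3 -m jog '[[[-0.25,-0.2,-0.7],[-0.02,-0.03,0.006],0],[[0,0,-0.6],[0,0,0],0],[[0,0,0],[0,0,0],0]]'
python3 -c "
from h import *
plan([.608,-.2625,.091],np.radians(-6.5))"
```

```text
time_s: 8.32
eef_pos: [0.6052, -0.2603, 0.1032]
eef_rot: [0.532, -0.526, -0.469, 0.47]
wrist_force: [-0.6, 0.4, 0.7]
opening: 0.003
t 8.32 tcp [ 0.6052 -0.2603  0.1032] F [-0.6   0.37  0.71] open 0.0
tool axes x,y,z: [[0.118, 0.993, 0.004], [-0.007, 0.005, -1.0], [-0.993, 0.118, 0.008]]
shift cm [-0.19  1.22 -0.31]
rotvec [-0.006  3.137 -0.012]
rotvec [-0.008 -0.005  0.004]
```

```bash
python3 -m jog '[[[-0.19,0.2,-0.35],[-0.008,0,0.004],0],[[0,0.2,-0.05],[0,0,0],0],[[0,0.15,0],[0,0,0],0],[[0,0.15,0],[0,0,0],0]]'
python3 -c "
from h import *
plan([.608,-.2625,.091],np.radians(-6.5))"
```

```text
time_s: 8.65
eef_pos: [0.6101, -0.2633, 0.0978]
eef_rot: [-0.528, 0.531, 0.469, -0.469]
wrist_force: [0.2, 0.5, 1.5]
opening: 0.0
t 8.65 tcp [ 0.6101 -0.2633  0.0978] F [0.23 0.46 1.51] open 0.0
tool axes x,y,z: [[0.121, 0.993, -0.002], [0.002, -0.002, -1.0], [-0.993, 0.121, -0.002]]
shift cm [0.06 0.68 0.22]
rotvec [3.000e-03 3.134e+00 4.000e-03]
rotvec [ 0.002 -0.008 -0.002]
```

```bash
python3 -m jog '[[[0,0.15,0.15],[0,0,0],0],[[0,0.15,0.1],[0,0,0],0],[[0,0.15,0],[0,0,0],0]]';python3 -m jog '[[[0,0.15,0],[0,0,0],0],[[0,0.15,0],[0,0,0],0]]'
python3 -c "
from h import *
plan([.608,-.2625,.0905],np.radians(-6.5))"
```

```text
time_s: 8.9
eef_pos: [0.6101, -0.2635, 0.0958]
eef_rot: [-0.526, 0.533, 0.47, -0.468]
wrist_force: [-1.1, 1.8, 2.9]
opening: 0.0
time_s: 9.07
eef_pos: [0.6104, -0.2636, 0.0936]
eef_rot: [-0.526, 0.533, 0.47, -0.467]
wrist_force: [0.9, 1.2, 3.1]
opening: 0.002
t 9.07 tcp [ 0.6104 -0.2636  0.0936] F [0.94 1.19 3.1 ] open 0.0
tool axes x,y,z: [[0.121, 0.993, -0.004], [0.009, -0.005, -1.0], [-0.993, 0.121, -0.01]]
shift cm [0.08 0.31 0.26]
rotvec [0.006 3.133 0.015]
rotvec [ 0.01  -0.008 -0.004]
```

```bash
python3 -m jog '[[[0,0.15,0],[0,0,0],0],[[0,0.15,0],[0,0,0],0]]';python3 -m jog '[[[0,0.13,0],[0,0,0],0]]'
```

```text
time_s: 9.23
eef_pos: [0.6106, -0.2635, 0.0908]
eef_rot: [-0.526, 0.533, 0.47, -0.467]
wrist_force: [-0.2, 1.4, 6.7]
opening: 0.002
time_s: 9.32
eef_pos: [0.6107, -0.2635, 0.09]
eef_rot: [-0.526, 0.533, 0.47, -0.467]
wrist_force: [-2.6, 3.1, 12.5]
opening: 0.002
```

```bash
python3 -m jog '[[[0,-0.5,0],[0,0,0],0],[[0,-1.5,0],[0,0,0],0],[[0,-3,0],[0,0,0],0],[[0,-4,0],[0,0,0],0],[[0,-4,0],[0,0,0],0],[[0,-1,-3.5],[0,0,0],0],[[0,0,0],[0,0,0],0]]'
python3 - <<'E'
from h import *
plan([.577,.209,.24],np.radians(3))
c=imaging.camera('wrist')
R=np.array(c["R"]);p=R@np.array([.593,-.262,.09])+c["t"];u=c["K"]@(p/p[2]);u,v=int(u[0]),int(u[1]);print(u,v)
cv2.imwrite('pics/w6.png',cv2.resize(c['frame'][max(v-70,0):v+70,u-80:u+80,::-1],None,fx=3,fy=3))
E
```

```text
time_s: 9.9
eef_pos: [0.6387, -0.2659, 0.231]
eef_rot: [0.532, -0.528, -0.467, 0.469]
wrist_force: [-1.2, 0.1, -2.4]
opening: 0.005
t 9.9 tcp [ 0.6387 -0.2659  0.231 ] F [-1.18  0.05 -2.4 ] open 0.01
tool axes x,y,z: [[0.123, 0.992, 0.001], [-0.007, 0.002, -1.0], [-0.992, 0.123, 0.007]]
shift cm [46.36 -0.76 11.98]
rotvec [-0.003  2.966 -0.01 ]
rotvec [-0.007 -0.176  0.002]
319 138
```

View pics/w6.png

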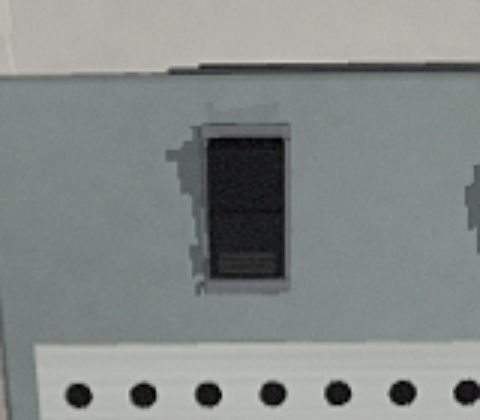

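```bash
python3 - <<'E'
from h import *
c=imaging.camera('wrist');R=np.array(c["R"]);d=np.array([.994,-.109])
for s in (-.018,-.012,-.006,.006,.012,.018):
    q=np.array([.592,-.261])+s*d
    p=R@np.array([*q,.091])+c["t"];u=c["K"]@(p/p[2]);D=c["depth"][int(u[1])-1:int(u[1])+2,int(u[0])-5:int(u[0])+6]
    o,r=ray(c,u[0],u[1]);print(s,(o+r*np.median(D))[2].round(4))
E
python3 -m jog '[[[3.3,-0.2,2.3],[0,0,0],0],[[3.3,-0.2,2.3],[0,0,0],0],[[3.3,-0.2,2.3],[0,0,0],0],[[3.6,-0.2,1.5],[0,0,0],0],[[3.8,-0.2,0.5],[0,0,0],0],[[3.8,-0.2,0.5],[0,0,0],0],[[3.8,-0.2,0.5],[0,0,0],0],[[3.8,-0.2,0.5],[0,0,0],0],[[3.8,-0.2,0.5],[0,0,0],0],[[3.8,-0.2,0.5],[0,0,0],0],[[3.8,-0.2,0.5],[0,0,0],0],[[3.8,-0.2,0.5],[0,0,0],0]]'
python3 -c "
from h import *
plan([.60,.209,.21],np.radians(3))"
```

```text
-0.018 0.0978
-0.012 0.0976
-0.006 0.0957
0.006 0.0926
0.012 0.093
0.018 0.0929
time_s: 11.0
eef_pos: [0.5471, 0.1947, 0.2415]
eef_rot: [0.545, -0.522, -0.453, 0.474]
wrist_force: [1.4, -0.5, -0.8]
opening: -0.002
t 11.0 tcp [0.5471 0.1947 0.2415] F [ 1.39 -0.55 -0.78] open -0.0
tool axes x,y,z: [[0.141, 0.99, -0.0], [-0.043, 0.006, -0.999], [-0.989, 0.14, 0.044]]
shift cm [ 2.16  2.93 -5.17]
rotvec [-0.006  2.948 -0.065]
rotvec [-0.044 -0.193  0.004]
```

Depth along the downdraft rocker shows the far half level and the near half raised, so it is on. Next is the burnisher.

```bash
python3 -m jog '[[[0,0,0],[-0.022,-0.1,0],0],[[0,0,0],[-0.022,-0.1,0],0],[[0.7,1.5,-1],[0,0,0],0],[[0.7,1.5,-1],[0,0,0],0],[[0,0,0],[0,0,0],0]]'
python3 - <<'E'
from wm import *
plan([.577,.209,.09],np.radians(3))
c=imaging.camera('wrist');pickle.dump(c,open('w7.pkl','wb'))
R=np.array(c["R"]);p=R@np.array([.5925,.2095,.065])+c["t"];u=c["K"]@(p/p[2]);u,v=int(u[0]),int(u[1]);print(u,v)
cv2.imwrite('pics/w7.png',cv2.resize(c['frame'][max(v-100,0):v+100,u-130:u+130,::-1],None,fx=2.5,fy=2.5))
meas(c,(u-28,v-38,u+28,v+38),.0655,(-1,0),"burn")
E
```

```text
time_s: 11.42
eef_pos: [0.558, 0.219, 0.2074]
eef_rot: [0.482, -0.477, -0.519, 0.52]
wrist_force: [-1.3, 0.1, -0.1]
opening: 0.002
t 11.42 tcp [0.558  0.219  0.2074] F [-1.3   0.07 -0.07] open 0.0
tool axes x,y,z: [[-0.079, 0.997, 0.004], [-0.006, 0.004, -1.0], [-0.997, -0.079, 0.006]]
shift cm [-1.19 11.73 -1.88]
rotvec [ 0.006 -3.115  0.009]
rotvec [-0.006  0.027  0.004]
308 219
burn th 55 px [308.1 218.4] len 0.0446 wid 0.0238 dir [-0.995 -0.099] press(low-end based) [0.577  0.2079] (hi-end) [0.5725 0.2074] depth z 0.068
```

View pics/w7.png

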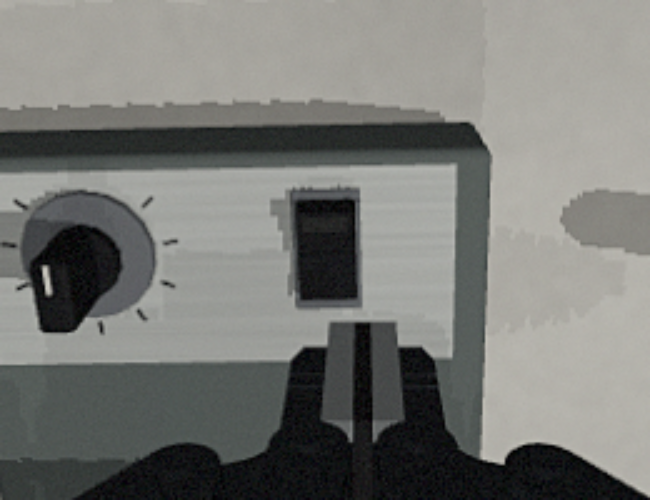

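The burnisher rocker is off, at about (327,245) in this crop. The press point is (0.576, 0.208), and the tool is already aligned with it.

```bash
python3 -m jog '[[[-0.6,2,-0.85],[0,0,0],0],[[-0.6,2,-0.85],[0,0,0],0],[[0,2,0],[0,0,0],0],[[0,2,0],[0,0,0],0],[[0,2,0],[0,0,0],0],[[0,1.5,0],[0,0,0],0],[[0,0,0],[0,0,0],0]]'
python3 -c "
from h import *
plan([.576,.208,.080],np.radians(4.5))"
```

```text
time_s: 12.05
eef_pos: [0.5723, 0.2026, 0.0933]
eef_rot: [0.483, -0.479, -0.517, 0.52]
wrist_force: [-0.8, -0.5, -0.8]
opening: -0.0
t 12.05 tcp [0.5723 0.2026 0.0933] F [-0.77 -0.51 -0.79] open -0.0
tool axes x,y,z: [[-0.076, 0.997, 0.001], [-0.007, 0.001, -1.0], [-0.997, -0.076, 0.007]]
shift cm [ 0.51  1.33 -0.42]
rotvec [-2.000e-03  3.139e+00 -1.100e-02]
rotvec [-0.007 -0.003  0.001]
```

```bash
python3 -m jog '[[[0.5,0.6,-0.4],[-0.007,0,0],0],[[0,0.7,0],[0,0,0],0],[[0,0.2,0],[0,0,0],0],[[0,0,0],[0,0,0],0]]'
python3 -c "
from h import *
plan([.576,.208,.066],np.radians(4.5))
c=imaging.camera('wrist');cv2.imwrite('pics/w8.png',cv2.resize(c['frame'][80:320,180:460,::-1],None,fx=2,fy=2))"
```

```text
time_s: 12.38
eef_pos: [0.5766, 0.207, 0.0802]
eef_rot: [-0.481, 0.481, 0.519, -0.517]
wrist_force: [-0.2, 0.0, 0.1]
opening: -0.002
t 12.38 tcp [0.5766 0.207  0.0802] F [-0.2   0.    0.14] open -0.0
tool axes x,y,z: [[-0.074, 0.997, 0.001], [0.002, 0.001, -1.0], [-0.997, -0.074, -0.002]]
shift cm [0.1  1.42 0.05]
rotvec [-2.000e-03  3.137e+00  4.000e-03]
rotvec [ 0.002 -0.004  0.001]
```

View pics/w8.png

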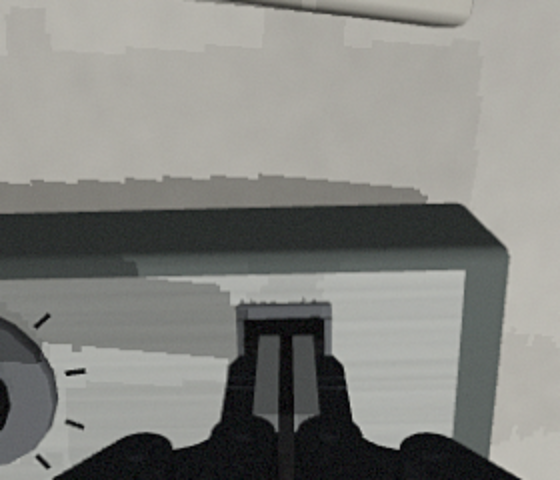

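The fingertips are centred on the rocker's raised end at about (285,340), so I'll press.

```bash
python3 -m jog '[[[0.05,0.3,0],[0,0,0],0],[[0,0.3,0],[0,0,0],0],[[0,0.15,0],[0,0,0],0],[[0,0.15,0],[0,0,0],0],[[0,0.15,0],[0,0,0],0],[[0,0.15,0],[0,0,0],0]]'; python3 -m jog '[[[0,0.15,0],[0,0,0],0],[[0,0.15,0],[0,0,0],0]]'
```

```text
time_s: 12.93
eef_pos: [0.5783, 0.2081, 0.0707]
eef_rot: [-0.48, 0.482, 0.52, -0.516]
wrist_force: [-3.7, -0.5, 4.5]
opening: 0.001
time_s: 13.1
eef_pos: [0.5777, 0.2081, 0.0679]
eef_rot: [-0.48, 0.482, 0.52, -0.517]
wrist_force: [-2.7, -0.3, 4.2]
opening: 0.0
```

```bash
python3 -m jog '[[[0,0.15,0],[0,0,0],0]]'; python3 -m jog '[[[0,0.13,0],[0,0,0],0]]'
```

```text
time_s: 13.18
eef_pos: [0.5775, 0.208, 0.0663]
eef_rot: [-0.48, 0.482, 0.52, -0.517]
wrist_force: [-2.0, -1.0, 3.7]
opening: 0.001
time_s: 13.27
eef_pos: [0.5775, 0.208, 0.0652]
eef_rot: [-0.48, 0.482, 0.52, -0.517]
wrist_force: [-5.2, -0.1, 10.2]
opening: -0.001
```

Flat at 10 N. I'll lift and check.

```bash
python3 -m jog '[[[0,-0.5,0],[0,0,0],0],[[0,-1.5,0],[0,0,0],0],[[0,-3,0],[0,0,0],0],[[0,-4,0],[0,0,0],0],[[0,-4,0],[0,0,0],0],[[0,-3,0],[0,0,0],0],[[0,0,-2],[0,0,0],0],[[0,0,0],[0,0,0],0],[[0,0,0],[0,0,0],0]]'
python3 - <<'E'
from h import *
def prof(c,name,ctr,d,z):
    R=np.array(c["R"]);out=[]
    for s in (-.018,-.012,-.006,.006,.012,.018):
        p=R@np.array([*(np.array(ctr)+s*np.array(d)),z])+c["t"];u=c["K"]@(p/p[2]);D=c["depth"][int(u[1])-1:int(u[1])+2,int(u[0])-2:int(u[0])+3]
        o,r=ray(c,u[0],u[1]);out.append(round(float((o+r*np.median(D))[2]),4))
    print(name,"low->pressed end",out)
c=imaging.camera('wrist');prof(c,"burn",(.5925,.2092),(-.997,-.075),.066)
s=imaging.camera('scene')
prof(s,"strip(scene)",(.4603,.2187),(.035,.999),.046);prof(s,"down(scene)",(.592,-.261),(.994,-.109),.091)
a=cv2.resize(s['frame'][130:270,130:470,::-1],(780,321));b=cv2.resize(c['frame'][60:330,50:590,::-1],None,fx=.5,fy=.5)
out=np.zeros((470,780,3),np.uint8);out[:321]=a
R=np.array(c["R"]);p=R@np.array([.5925,.2095,.065])+c["t"];u=c["K"]@(p/p[2]);u,v=int(u[0]),int(u[1])
k=cv2.resize(c['frame'][v-35:v+35,u-70:u+70,::-1],(298,149));out[321:470,:298]=k
cv2.imwrite('pics/fin.png',out)
o=ctrl.get_obs();print(o["time_s"],o["eef_pos"].round(3),o["wrist_force"].round(2),np.abs(o["dq"]).max())
E
```

```text
time_s: 14.02
eef_pos: [0.5984, 0.2095, 0.2309]
eef_rot: [-0.479, 0.483, 0.521, -0.516]
wrist_force: [0.1, -0.6, -0.1]
opening: 0.0
burn low->pressed end [0.0732, 0.071, 0.0693, 0.0675, 0.0679, 0.0676]
strip(scene) low->pressed end [0.0474, 0.0498, 0.0478, 0.0447, 0.0447, 0.2463]
down(scene) low->pressed end [0.0965, 0.0947, 0.0919, 0.091, 0.0907, 0.0897]
14.1167 [0.597 0.209 0.229] [-0.26  0.02 -0.76] 0.025669633993533343
```

View pics/fin.png

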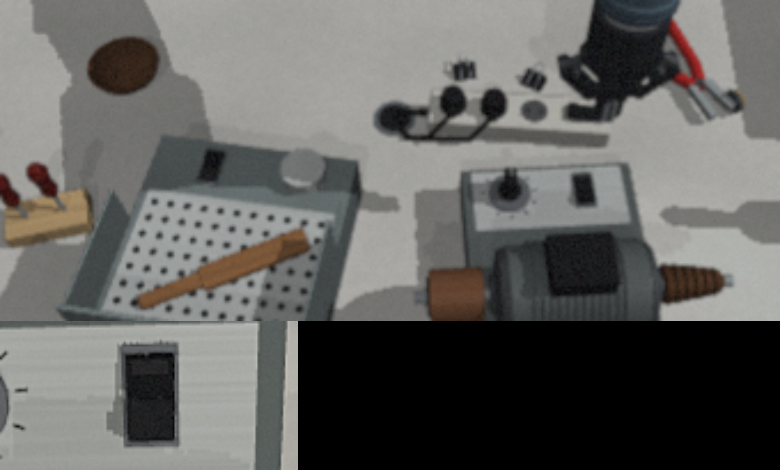

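All three pressed halves read level in depth, with the opposite ends raised. Nothing else has moved, and the gripper is clear at z = 0.23.

```bash
python3 -c "
from bench import ctrl
print(ctrl.hand_in())"
```

```text
the job is handed in; nothing more can be done
None
```

I pressed the three rockers on in the order asked: socket strip, then downdraft box, then edge burnisher. The gripper was shut and pointing down. I handed the job in at about 14 s of the 56 s allowed.

- **Press forces:** the wrist forces read at the end of each press were about 14.5 N, 12.5 N and 10 N upward. These are readings taken between moves, so brief higher values in between would not show.
- **Downdraft and burnisher:** depth readings along both rockers showed the pressed half level and the other end raised, so both are on.
- **Strip:** the wrist picture after its press showed it on. In the last check one of its depth points was blocked by the gripper, but the two clear points on the pressed half read level at 45 mm.
- **Everything else:** in the last pictures the strip, clips, tin and paddle appeared unmoved. I judged this by eye and did not measure it. The gripper was clear of everything, 23 cm above the table, with no real force on it.
- **Drift:** the tool drifted from its commanded position by up to a few centimetres and tilted up to 6° during the faster moves and turns. I corrected this before each press.

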